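Slide a specimen carrier under the stage clip

TASK

Load the specimen carrier (blue thumb pad) on the microscope stage: press down hard with the fingertips on its thumb pad and, keeping it pressed, slide it along its channel so that its nose passes under the sprung brass clip, until it is fully home against the end stop. Then let go and leave it there under the clip. Only press and push it, do not pick it up or touch the clip, and leave the jar, the dish and the spare carrier alone.

Things in the scene. Friction and masses are not known exactly. Their poses are not given: they have to be found in the camera images.
- stage: Fixed microscope stage: light grey block 260 x 110 x 18 mm with a black slippery channel along its x axis; +x is the loading direction. Origin: centre of its underside, on the bench. Channel floor 20 mm above the bench, 52 mm wide, between grey rails with tops at 27 mm, rear wall (inner face x = -125 mm) likewise. Its place and heading on the bench vary.
- stage_stop (a point): Middle of the face of the dark end stop, on the channel floor, at stage x = +105 mm, y = 0, 20 mm above the bench. The stop's top is 30 mm and the clip's hinge cheeks on it 46 mm above the bench. When the carrier is home its nose touches this face and its origin is at stage x = +50 mm.
- carrier: Loose carrier in the channel, to be loaded: aluminium plate 110 (x) x 50 (y) x 9 mm, 0.08 to 0.17 kg, rounded nose at its +x end, glass slide let into its front half. Origin: centre of its underside; its +x points along the stage's +x. It starts with its origin 45 to 20 mm behind the stage's origin, nose short of the clip. It slides easily in the channel (friction about 0.2).
- carrier_pad (a point): Centre of the top of the carrier's blue ribbed rubber thumb pad, 44 (x) x 36 (y) mm, 2 mm high, on its rear half (carrier x from -50 to -6 mm). The top is 11 mm above the carrier's origin, 31 mm above the bench. It grips a fingertip well (friction about 1). With the carrier home the pad reaches from stage x = 0 to +44 mm.
- clip (a joint): Angle of the sprung clip, rad: 0 at rest, grows as it is lifted, about 0.08 with the carrier under it. A two-legged brass fork over the channel, hinged above the end stop 40 mm over the bench. It bears on the carrier with about 6 N; getting the nose under it takes a push of about 6 N, so press the thumb pad with about 10 to 20 N or the fingertip slips.
- clip_lip (a point): Middle between the tips of the clip's upturned lip, its end nearest the incoming carrier: stage x = +42 mm, 39 mm above the bench at rest, 44 mm when lifted. Legs 8 mm wide, 17 mm either side of the centre line; lowest point (knee) at stage x = +60 mm, 5 mm above the channel floor. Press on the rear half of the pad to stay clear of the lip.
- carrier_nose (a point): Foremost point of the carrier's rounded nose, half way up its thickness, on its centre line.
- jar: Bystander: amber specimen jar with white cap, 44 mm wide, 75 mm high, loose. Origin: centre of its underside.
- dish: Bystander: shallow glass dish, 84 mm wide, 20 mm high, loose. Origin: centre of its underside.
- spare_carrier: Bystander: grey spare carrier with an orange thumb pad, otherwise like the carrier, lying loose on the bench. Origin: centre of its underside.
There are look-alikes about, which are no part of the job. What is shaped like the carrier but green or turquoise is not meant.

How it is judged:
By the outcome, as a careful person would: the job done as asked, in the order asked, and still so for the second after the job is handed in, with the robot touching nothing.
It also fails if it takes over 48 s, if anything falls off the work surface, if the arm or the gripper's body presses on something with over 40 N, if the wrist force passes 120 N, or if a joint passes its speed limit or range.

ROBOT

A 6-joint arm with a two-finger parallel gripper is mounted at the origin on the work surface. World frame = base frame: x ahead of the robot, y to its left, z up, the work surface at z = 0. Lengths are in m, angles in rad, forces in N, time in s.
With the tool pointing down it reaches from about 0.275 to 0.975 m from the base axis. Payload 8.4 kg.
Tool frame: the origin (TCP) lies at the very end of the fingers, on their centre line; the grasp point (between the pads) lies 19 mm behind it; z points along the fingers, y is the line along which they close (so a half turn about z gives the same grasp; the last joint's range is limited). The gripper opens to 92 mm and grips with 3 to 60 N. Pads are 20 mm wide; open, the fingers measure 128 mm over their backs; the gripper's body (75 mm by 189 mm) begins 69 mm behind the grasp point.
Start: joints at [-1.291, 0.353, 1.633, -0, 1.155, -0.002], TCP at [0.174, -0.6, 0.184] pointing down, gripper open.
Joint ranges: [-2.63, 2.63], [-0.92, 2.1], [0.06, 2.66], [-1.3, 4.44], [0, 2.69], [-3.02, 3.02]. Speed limits (rad/s): [2.22, 2.22, 2.79, 3.14, 3.14, 3.14].

INTERFACE

Orientations are given as a 3x3 rotation matrix whose columns are the frame's x, y, z axes.
In Python, from bench import readout, viewer, env gives the robot as it stands.
- The arm moves only by the shell command python3 -m inch 'ROWS' [FORCE]. ROWS is JSON, a list of rows, each a list of 7 numbers: the gripper command: -1 is shut, 1 is fully open, values between are in proportion, then the shift along the tool's x, y, z in m, then the turn, a rotation vector about the tool's x, y, z in rad. A call has 1 to 20 rows; each row shifts and turns the commanded pose from where the row before left it, along the tool's axes as they then stand; what a row does not reach is not made up. A row lasts 1/8 s, in which the tool goes at most 62.5 mm and 10.7 degrees, less where a joint would pass 70% of its speed; a pose out of reach is approached as far as the arm can. A call with a gripper value outside its range is refused whole. The fingers move at their own pace and stop on an object; FORCE is the grip in N (left out, the last holds). Time passes only in rows, so rows that do not move let the fingers close. It gives the time, the measured TCP pose, the force, the opening and the grip force at its end, in the units of the state.
- readout.get_state(): the state, without advancing time (a new reading comes with each control period).
- viewer.camera(name): name is "scene" or "top"; returns (picture, depth): 384x512x3 uint8, blue, green, red; 384x512 float32, m along the optical axis (not along the pixel's ray), 0 where there is no reading.
- viewer.camera_params(name): a dict with "fx", "fy", "cx", "cy" (pixels), "R" (3x3) and "t" (3): a world point X has camera coordinates R X + t. Camera axes: x right, y down, z forward; pixel columns grow to the right and rows downward; lengths in m; the calibration is good to about 2 mm. A picture is of the moment at which its call begins. camera_params takes no time and is no camera call.
- env.finish_job(): hands the job in; it is judged then, once.
The state is a dict: "t": time; "joints": joint angles; "qd": joint speeds; "effort": joint torques, N m; "position": TCP position; "tcp_rot": TCP orientation; "contact_force": force on the tool from outside, world axes, zero at the start; "torque": the same for the moment, N m; "opening": opening from 0.0 (shut) to 1.0 (fully open); "gripper_force": force on a finger pad.
Only numpy, scipy, OpenCV 4.12 (cv2) and the standard library are available. Lean on these libraries where they do the work, as an engineer would, in place of code of your own. Each camera call takes 0.05 s, during which the arm holds its last target. There are 200 camera calls.

## Working session

There is one attempt and no reset: what is moved stays moved. The work goes in short steps, Python scripts to look and compute and a shell command to move; the robot and the scene stay as the last step left them, time stands still between calls to the robot, and variables do not carry over. Pictures are saved under pics/ and viewed, at most 10 in all, crops included, and the job is handed in when it is done.

```bash
mkdir -p pics; ls; python3 - <<'E'
from bench import readout, viewer
import cv2,numpy as np
for n in("scene","top"):
    p,d=viewer.camera(n);np.savez(f"pics/{n}0.npz",p=p,d=d);cv2.imwrite(f"pics/{n}0.png",cv2.resize(p,(800,600)))
    c=viewer.camera_params(n);print(n,c["fx"],c["fy"],c["cx"],c["cy"],np.round(c["R"],3).tolist(),np.round(c["t"],3))
s=readout.get_state();print(s["t"],s["position"],np.round(s["tcp_rot"],3).tolist())
E
```

```text
pics
scene 360.63820127578384 360.63820127578384 259.6952584232154 188.33049359636144 [[0.598, 0.801, -0.001], [0.699, -0.522, -0.489], [-0.392, 0.292, -0.872]] [-0.392 -0.386  1.113]
top 353.4726164678048 353.4726164678048 259.36356542761945 198.30938120419833 [[0.028, -1.0, 0.011], [-0.999, -0.028, -0.037], [0.037, -0.01, -0.999]] [-0.017  0.587  0.857]
0.1 [ 0.17369674 -0.59988215  0.18293001] [[0.961, 0.278, -0.0], [0.278, -0.961, 0.001], [0.0, -0.001, -1.0]]
```

View pics/top0.png

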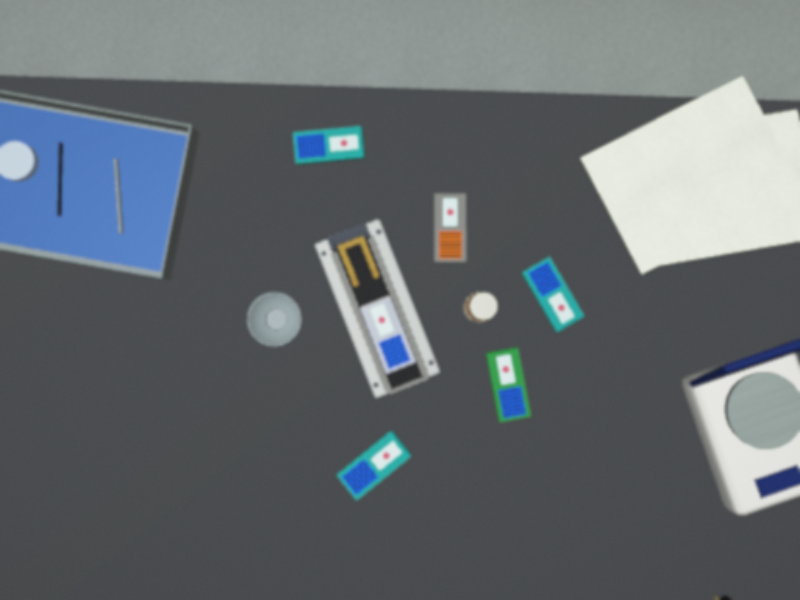

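View pics/scene0.png

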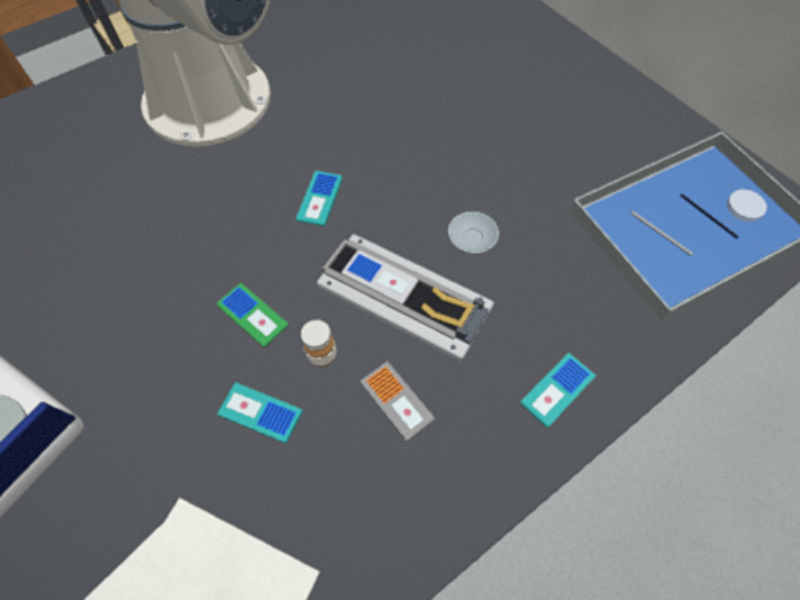

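Candidates in the top view (800x600): the carrier pad in the stage channel at (394,352). Turquoise look-alikes are at (312,146), (545,278) and (360,477), a green one at (512,402), and the orange spare at (450,245). The pale carrier in the channel, with the brass fork at (358,262) ahead of it, fits the description. In the scene view its pad is at (364,267).

```bash
cat > h.py <<'E'
import cv2,numpy as np
from bench import viewer
def ray(n,uv,z):
    c=viewer.camera_params(n);R=np.array(c["R"]);t=np.array(c["t"])
    o=-R.T@t; d=R.T@np.array([(uv[0]-c["cx"])/c["fx"],(uv[1]-c["cy"])/c["fy"],1])
    return o+d*(z-o[2])/d[2]
def proj(n,X):
    c=viewer.camera_params(n);x=np.array(c["R"])@X+np.array(c["t"])
    return np.array([c["fx"]*x[0]/x[2]+c["cx"],c["fy"]*x[1]/x[2]+c["cy"]])
def blobs(p,lo,hi,roi,amin=15):
    m=cv2.inRange(cv2.cvtColor(p,cv2.COLOR_BGR2HSV),lo,hi);k=np.zeros_like(m);x0,y0,x1,y1=roi;k[y0:y1,x0:x1]=m[y0:y1,x0:x1]
    k=cv2.morphologyEx(k,cv2.MORPH_CLOSE,np.ones((3,3)))
    cs,_=cv2.findContours(k,cv2.RETR_EXTERNAL,cv2.CHAIN_APPROX_NONE)
    return sorted([c for c in cs if cv2.contourArea(c)>amin],key=cv2.contourArea,reverse=True)
def cen(c): m=cv2.moments(c);return np.array([m["m10"],m["m01"]])/m["m00"]
ROI={"top":(195,135,290,260),"scene":(195,145,325,235)}
BLUE=((105,120,80),(130,255,255));BRASS=((12,90,70),(32,255,255))
E
python3 - <<'E'
from h import *
for n in("scene","top"):
    p=np.load(f"pics/{n}0.npz")["p"]
    for nm,r,z in(("blue",BLUE,.031),("brass",BRASS,.036)):
        for c in blobs(p,*r,ROI[n])[:3]:
            w=np.array([ray(n,q[0],z)[:2] for q in c],np.float32);rc=cv2.minAreaRect(w)
            print(n,nm,cen(c).round(1),cv2.contourArea(c),ray(n,cen(c),z).round(4),np.round(rc[1],4),round(rc[2],1))
    # light stage
    c=[q for q in blobs(p,(0,0,130),(179,60,255),ROI[n],100)]
    pts=np.concatenate(c);w=np.array([ray(n,q[0],.018)[:2] for q in pts],np.float32)
    rc=cv2.minAreaRect(w);print(n,"stage",np.round(rc[0],4),np.round(rc[1],4),round(rc[2],2))
    for c in blobs(p,(165,60,80),(179,255,255),ROI[n],3)[:2]: print("red",cen(c),ray(n,cen(c),.029).round(4))
p=np.load("pics/top0.npz")["p"];q=np.load("pics/scene0.npz")["p"]
cv2.imwrite("pics/c1.png",np.hstack([cv2.resize(p[135:260,195:285],(400,556),interpolation=2),cv2.resize(q[145:233,205:320],(400,306),interpolation=2) if 0 else cv2.copyMakeBorder(cv2.resize(q[145:233,205:320],(400,306),interpolation=2),0,250,0,0,0)]))
E
```

```text
scene blue [233.  170.8] 181.5 [0.5243 0.0167 0.031 ] [0.0423 0.0342] 23.0
scene brass [286.5 197.9] 219.5 [0.6633 0.073  0.036 ] [0.0698 0.0471] 26.0
scene brass [205.2 224.3] 64.5 [ 0.6062 -0.1154  0.036 ] [0.0419 0.0242] 78.3
scene stage [0.5815 0.0552] [0.2961 0.2374] 49.94
red [251.26666667 180.        ] [0.5714 0.0378 0.029 ]
top blue [252.1 224.5] 212.5 [0.5237 0.0149 0.031 ] [0.0413 0.0328] 23.4
top brass [228.4 165.3] 281.0 [0.6635 0.0754 0.036 ] [0.0703 0.0452] 23.0
top brass [285.5 156.5] 105.0 [ 0.6887 -0.0606  0.036 ] [0.0362 0.0168] 1.5
top stage [ 0.6109 -0.006 ] [0.2614 0.2187] 23.34
red [244.         204.26666667] [0.5716 0.0356 0.029 ]
```

View pics/c1.png

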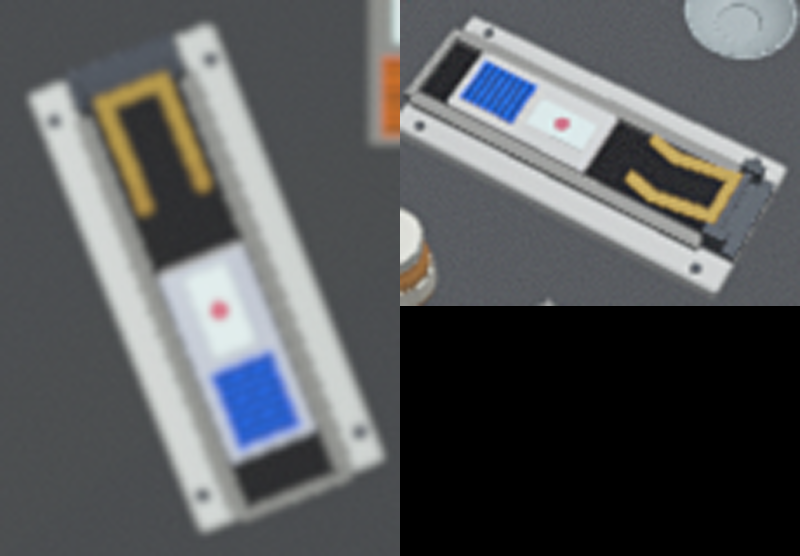

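The crop confirms it: blue pad on the pale carrier in the black channel, nose short of the two-legged brass clip. Both views agree within 2 mm on the pad centre (0.524, 0.016), with heading about 23.3°. The tool needs a -0.126 rad turn about z, and I'll press 10 mm behind the pad centre, at (0.515, 0.012).

```bash
python3 -m inch '[[-1,0.0277,-0.0274,0,0,0,0],[-1,0.0277,-0.0274,0,0,0,0],[-1,0.0277,-0.0274,0,0,0,0],[-1,0.0277,-0.0274,0,0,0,0],[-1,0.0277,-0.0274,0,0,0,0],[-1,0.0277,-0.0274,0,0,0,0],[-1,0.0277,-0.0274,0,0,0,0],[-1,0.0277,-0.0274,0,0,0,0],[-1,0.0277,-0.0274,0,0,0,0],[-1,0.0277,-0.0274,0,0,0,0],[-1,0.0277,-0.0274,0,0,0,0],[-1,0.0277,-0.0274,0,0,0,0],[-1,0.0277,-0.0274,0,0,0,0],[-1,0.0277,-0.0274,0,0,0,0],[-1,0.0277,-0.0274,0,0,0,0],[-1,0.0277,-0.0274,0,0,0,0],[-1,0.0277,-0.0274,0,0,0,0],[-1,0.0277,-0.0274,0,0,0,0]]' 
python3 -m inch '[[-1,0,0,0,0,0,-0.063],[-1,0,0,0,0,0,-0.063],[-1,0,0,0,0,0,0],[-1,0,0,0,0,0,0]]'
cat >> h.py <<'E'
def show():
    from bench import readout
    s=readout.get_state();R=np.array(s["tcp_rot"]);th=np.radians(23.3)
    d=np.array([.515,.012,0])-s["position"]
    u=np.array([np.cos(th),np.sin(th),0])
    print("t",s["t"],"pos",np.round(s["position"],4),"ang",np.degrees(np.arctan2(R[1,0],R[0,0])).round(2),"z",R[:,2].round(3),"to press pt (tool)",(R.T@d).round(4),"along",round(float(-d@u),4),"F",np.round(s["contact_force"],1),"Fu",round(float(s["contact_force"]@u),1),"op",s["opening"])
E
python3 -c "from h import *;show()"
```

```text
t: 2.35
position: [0.5158, 0.0133, 0.1833]
tcp_rot: [[0.961, 0.278, -0.0], [0.278, -0.961, -0.0], [-0.0, -0.0, -1.0]]
contact_force: [-0.0, -0.8, 0.4]
opening: 0.009
gripper_force: 0.0
t: 2.85
position: [0.5154, 0.012, 0.1835]
tcp_rot: [[0.919, 0.395, -0.0], [0.395, -0.919, 0.0], [-0.0, -0.0, -1.0]]
contact_force: [0.6, 0.2, -0.1]
opening: 0.006
gripper_force: 0.0
t 2.85 pos [0.5154 0.012  0.1835] ang 23.28 z [-0.  0. -1.] to press pt (tool) [-0.0004 -0.0002  0.1835] along 0.0004 F [ 0.6  0.2 -0.1] Fu 0.6 op 0.0059156178151334535
```

```bash
python3 -m inch '[[-1,0,0,0.03,0,0,0],[-1,0,0,0.03,0,0,0],[-1,0,0,0.03,0,0,0],[-1,0,0,0.03,0,0,0],[-1,0,0,0.02,0,0,0],[-1,0,0,0.005,0,0,0],[-1,0,0,0,0,0,0]]' 
python3 - <<'E'
from h import *
show()
p,d=viewer.camera("scene");q,d=viewer.camera("top")
cv2.imwrite("pics/c2.png",np.hstack([cv2.resize(p[125:233,190:320],(400,332),interpolation=2),cv2.resize(q[135:243,195:325],(400,332),interpolation=2)]))
E
```

```text
t: 3.72
position: [0.5157, 0.0119, 0.0388]
tcp_rot: [[0.918, 0.396, -0.0], [0.396, -0.918, -0.0], [-0.0, -0.0, -1.0]]
contact_force: [-0.1, -0.4, 0.4]
opening: 0.006
gripper_force: 0.0
t 3.725 pos [0.5157 0.0119 0.0388] ang 23.33 z [-0. -0. -1.] to press pt (tool) [-0.0006 -0.0003  0.0388] along 0.0006 F [-0.1 -0.4  0.4] Fu -0.2 op 0.0055273318861225025
```

View pics/c2.png

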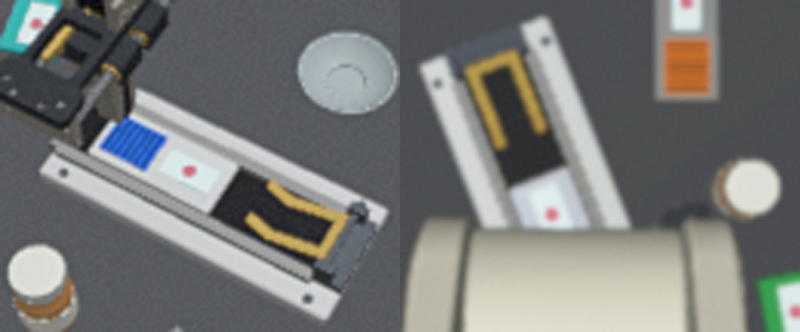

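The scene crop (left half) shows the fingertips just above the rear of the blue pad, at about (100,130). The channel ahead is clear up to the clip, and the jar and dish are well away. Next I press in small steps.

```bash
python3 -m inch '[[-1,0,0,0.004,0,0,0],[-1,0,0,0.002,0,0,0],[-1,0,0,0.002,0,0,0],[-1,0,0,0,0,0,0]]'; python3 -c "from h import *;show()"
```

```text
t: 4.32
position: [0.5154, 0.012, 0.0304]
tcp_rot: [[0.918, 0.397, -0.0], [0.397, -0.918, -0.0], [-0.0, -0.0, -1.0]]
contact_force: [0.0, -1.0, 0.8]
opening: 0.006
gripper_force: 0.0
t 4.325 pos [0.5154 0.012  0.0304] ang 23.36 z [-0. -0. -1.] to press pt (tool) [-0.0004 -0.0001  0.0304] along 0.0004 F [ 0.  -1.   0.8] Fu -0.4 op 0.006353058686907759
```

```bash
python3 -m inch '[[-1,0,0,0.001,0,0,0],[-1,0,0,0,0,0,0]]'|grep -E "pos|cont"; python3 -m inch '[[-1,0,0,0.001,0,0,0],[-1,0,0,0,0,0,0]]'|grep -E "pos|cont"
```

```text
position: [0.5156, 0.012, 0.0295]
contact_force: [0.0, 0.6, -1.1]
position: [0.5155, 0.012, 0.0285]
contact_force: [-0.3, 0.3, 0.3]
```

No contact yet at 28.5 mm, although the pad top should be at 31 mm, so I'm looking from near.

```bash
python3 - <<'E'
from h import *
show()
p,d=viewer.camera("scene")
for X in([.515,.012,.031],[.524,.0158,.031],[.5247,.0160,.031]): print(proj("scene",np.array(X)).round(1))
for c in blobs(p,*BLUE,(215,140,325,235))[:2]:
    w=np.array([ray("scene",q[0],.031)[:2] for q in c],np.float32);rc=cv2.minAreaRect(w);print(cen(c),np.round(rc[0],4),np.round(rc[1],4),rc[2])
print(d[160:182:4,210:246:4].round(3))
cv2.imwrite("pics/c3.png",cv2.resize(p[130:205,195:295],(800,600),interpolation=2))
E
```

```text
t 4.825 pos [0.5155 0.012  0.0285] ang 23.36 z [-0.  0. -1.] to press pt (tool) [-0.0005 -0.0002  0.0285] along 0.0005 F [-0.3  0.3  0.3] Fu -0.2 op 0.006202444574691247
[229.3 169.2]
[232.6 170.9]
[232.9 171.1]
[233.33333333 171.28656716] [0.5244 0.0164] [0.0418 0.0342] 22.989355087280273
[[0.71  0.711 0.742 0.834 0.82  0.836 0.906 0.918 0.918]
 [0.707 0.71  0.74  0.856 0.841 0.85  0.901 0.9   0.903]
 [0.705 0.716 0.904 0.904 0.891 0.89  0.889 0.89  0.895]
 [0.738 0.728 0.899 0.884 0.886 0.886 0.884 0.886 0.884]
 [0.89  0.885 0.884 0.88  0.883 0.881 0.879 0.879 0.881]
 [0.886 0.89  0.882 0.877 0.877 0.872 0.874 0.875 0.877]]
```

View pics/c3.png

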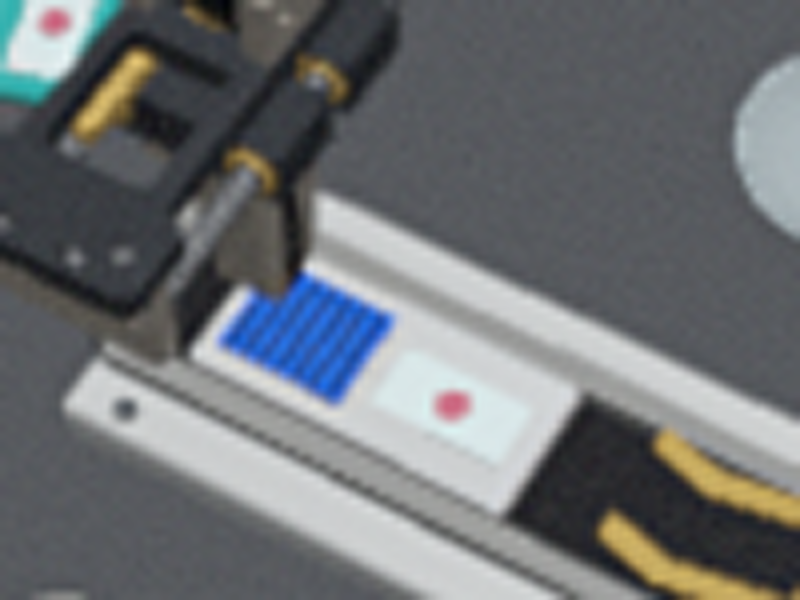

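```bash
python3 - <<'E'
from h import *
p,d=viewer.camera("scene");c=viewer.camera_params("scene");R=np.array(c["R"]);t=np.array(c["t"])
v,u=np.mgrid[140:185,205:260];z=d[140:185,205:260]
X=np.stack([(u-c["cx"])/c["fx"]*z,(v-c["cy"])/c["fy"]*z,z],-1);W=(X-t)@R
th=np.radians(23.3);U=np.array([np.cos(th),np.sin(th)]);V=np.array([-U[1],U[0]])
L=W[...,:2]-[.515,.012];a=L@U*1000;b=L@V*1000;h=W[...,2]*1000
for r in range(150,176):
    print(r,[f"{a[r-140,k]:.0f},{b[r-140,k]:.0f},{h[r-140,k]:.0f}" for k in range(17,36,2)])
E
```

```text
150 ['22,-42,179', '19,-32,164', '23,-31,167', '29,-31,170', '31,-27,168', '30,-20,157', '9,15,100', '-29,75,0', '-25,78,-1', '-20,80,1']
151 ['11,-30,153', '20,-34,165', '23,-31,163', '28,-30,165', '31,-27,164', '31,-21,156', '10,14,98', '-28,73,-2', '-24,77,-3', '-19,78,-1']
152 ['12,-31,151', '22,-36,164', '25,-34,164', '28,-31,163', '31,-28,161', '31,-22,153', '-31,68,-1', '-26,70,-0', '-20,71,2', '-18,77,-4']
153 ['11,-30,146', '23,-38,164', '26,-35,163', '28,-31,160', '31,-28,157', '10,5,102', '-29,65,-1', '-24,67,-0', '-20,69,-0', '-16,73,-2']
154 ['21,-43,165', '23,-39,162', '26,-36,160', '28,-32,156', '30,-28,153', '10,6,96', '-20,53,16', '-24,66,-3', '-19,68,-3', '-14,70,-1']
155 ['22,-44,164', '26,-42,164', '9,-16,120', '10,-10,112', '10,-2,103', '9,5,92', '-18,49,17', '-14,52,16', '-16,63,2', '-12,68,-2']
156 ['25,-48,168', '26,-43,162', '10,-17,117', '10,-10,108', '9,-2,97', '9,5,88', '-16,45,19', '-11,48,19', '-8,53,15', '-11,65,-2']
157 ['25,-48,164', '4,-18,110', '10,-18,114', '10,-11,105', '10,-3,96', '10,4,86', '-15,44,17', '-10,46,18', '-5,47,21', '-2,52,17']
158 [
[... 1519 characters left out ...]
-3,29', '3,-2,33', '7,2,30', '11,4,30', '16,6,32', '19,10,29', '24,12,30']
171 ['-15,-11,26', '-9,-10,29', '-5,-7,29', '-0,-6,30', '4,-4,31', '9,-2,33', '13,1,31', '17,4,30', '21,7,30', '25,9,30']
172 ['-11,-15,30', '-7,-13,30', '-3,-10,30', '1,-8,30', '6,-6,31', '9,-2,28', '14,-1,30', '19,1,32', '22,5,29', '27,7,30']
173 ['-10,-18,31', '-7,-14,28', '-1,-13,30', '2,-10,29', '7,-9,31', '12,-6,31', '16,-4,31', '20,-0,30', '24,2,29', '28,5,28']
174 ['-9,-19,28', '-4,-18,31', '0,-16,31', '4,-13,29', '9,-12,32', '12,-7,29', '18,-6,32', '23,-5,34', '25,-1,30', '30,2,29']
175 ['-8,-21,27', '-2,-21,31', '1,-16,27', '5,-14,28', '11,-14,32', '15,-11,31', '18,-8,30', '24,-7,33', '28,-4,33', '32,-1,31']
```

Depth puts the fingertips directly over the intended spot, within 2 mm sideways, but their lower edge is at about 58 mm above the bench. That means the TCP height readout is about 30 mm low, so I'll descend on the force reading instead.

```bash
python3 -m inch '[[-1,0,0,0.004,0,0,0],[-1,0,0,0.004,0,0,0],[-1,0,0,0.004,0,0,0],[-1,0,0,0,0,0,0]]'|grep -E "pos|cont"; python3 -m inch '[[-1,0,0,0.002,0,0,0],[-1,0,0,0,0,0,0]]'|grep -E "pos|cont"; python3 -m inch '[[-1,0,0,0.002,0,0,0],[-1,0,0,0,0,0,0]]'|grep -E "pos|cont"
```

```text
position: [0.5152, 0.012, 0.0161]
contact_force: [0.6, -0.8, 0.0]
position: [0.5155, 0.012, 0.0145]
contact_force: [-0.2, -0.4, -0.5]
position: [0.5155, 0.0121, 0.0125]
contact_force: [0.3, 0.6, -1.0]
```

```bash
python3 -m inch '[[-1,0,0,0.003,0,0,0],[-1,0,0,0.003,0,0,0],[-1,0,0,0,0,0,0]]'|grep -E "pos|cont"
cat >> h.py <<'E'
def finger():
    p,d=viewer.camera("scene");c=viewer.camera_params("scene");R=np.array(c["R"]);t=np.array(c["t"])
    v,u=np.mgrid[130:200,205:300];z=d[130:200,205:300]
    W=(np.stack([(u-c["cx"])/c["fx"]*z,(v-c["cy"])/c["fy"]*z,z],-1)-t)@R
    from bench import readout
    s=np.array(readout.get_state()["position"]);th=np.radians(23.3);U=np.array([np.cos(th),np.sin(th)]);V=np.array([-U[1],U[0]])
    L=W[...,:2]-s[:2];a=L@U;b=L@V;h=W[...,2]
    m=(abs(a)<.016)&(abs(b)<.022)&(h>.036)&(h<.11)
    k=m&(h<np.percentile(h[m],30))
    print("finger: lowest h",np.percentile(h[m],[0,2,5]).round(3),"a",np.percentile(a[m],[3,97]).round(3),"b",np.percentile(b[m],[3,97]).round(3),m.sum())
    return p
E
python3 -c "
from h import *
show();finger()"
```

```text
position: [0.5153, 0.0121, 0.0063]
contact_force: [0.1, -0.4, 1.3]
t 6.3 pos [0.5153 0.0121 0.0063] ang 23.37 z [-0.001 -0.    -1.   ] to press pt (tool) [-0.0003 -0.0001  0.0063] along 0.0003 F [ 0.1 -0.4  1.3] Fu -0.1 op 0.0017736954800039602
finger: lowest h [0.036 0.04  0.041] a [-0.007  0.01 ] b [-0.018  0.011] 121
```

```bash
for i in 1 2 3; do :; done; python3 -m inch '[[-1,0,0,0.002,0,0,0],[-1,0,0,0,0,0,0]]'|grep -E "pos|cont"; python3 -m inch '[[-1,0,0,0.002,0,0,0],[-1,0,0,0,0,0,0]]'|grep -E "pos|cont"; python3 -m inch '[[-1,0,0,0.001,0,0,0],[-1,0,0,0,0,0,0]]'|grep -E "pos|cont"
```

```text
position: [0.5155, 0.0121, 0.0045]
contact_force: [-0.2, 0.1, -1.0]
position: [0.5154, 0.0121, 0.0024]
contact_force: [0.6, 0.6, -0.7]
position: [0.5155, 0.012, 0.0015]
contact_force: [-0.2, 0.0, 1.2]
```

```bash
python3 -m inch '[[-1,0,0,0.001,0,0,0],[-1,0,0,0,0,0,0]]'|grep -E "pos|cont"; python3 -m inch '[[-1,0,0,0.001,0,0,0],[-1,0,0,0,0,0,0]]'|grep -E "pos|cont"; python3 -m inch '[[-1,0,0,0.001,0,0,0],[-1,0,0,0,0,0,0]]'|grep -E "pos|cont";python3 -c "
from h import *
show();finger()"
```

```text
position: [0.5155, 0.012, 0.0005]
contact_force: [-0.0, -0.1, -0.2]
position: [0.5159, 0.012, 0.0004]
contact_force: [-3.1, 0.2, 9.5]
position: [0.5165, 0.012, 0.0003]
contact_force: [-5.2, -0.4, 23.4]
t 7.85 pos [5.165e-01 1.200e-02 3.000e-04] ang 23.37 z [ 0.002 -0.    -1.   ] to press pt (tool) [-0.0014 -0.0006  0.0003] along 0.0014 F [-5.2 -0.4 23.4] Fu -4.9 op 0.003664183141524687
finger: lowest h [0.037 0.037 0.038] a [-0.008  0.01 ] b [-0.017  0.01 ] 108
```

Contact at readout z = 0.0005, with about 12 N/mm. I ease off slightly to about 16 N and slide.

```bash
python3 -m inch '[[-1,0.002,0,-0.0005,0,0,0],[-1,0.005,0,0,0,0,0],[-1,0.006,0,0,0,0,0],[-1,0.006,0,0,0,0,0],[-1,0,0,0,0,0,0]]'|grep -E "cont"; python3 - <<'E'
from h import *
show();p=finger()
for n in("scene","top"):
    if n=="top":p,_=viewer.camera(n)
    for c in blobs(p,(165,60,80),(179,255,255),(ROI[n][0],ROI[n][1]-10,ROI[n][2],ROI[n][3]),3)[:2]: print(n,"red",cen(c),ray(n,cen(c),.029).round(4), (ray(n,cen(c),.029)[:2]-[.5715,.0367])@[.918,.396])
E
```

```text
contact_force: [-0.2, -0.8, 12.3]
t 8.525 pos [5.348e-01 1.970e-02 3.000e-04] ang 23.37 z [ 0.003  0.    -1.   ] to press pt (tool) [-0.0212 -0.0007  0.0003] along 0.0212 F [-0.2 -0.8 12.3] Fu -0.5 op 0.00593207213414775
finger: lowest h [0.037 0.037 0.038] a [-0.008  0.01 ] b [-0.017  0.009] 94
scene red [258.26666667 184.        ] [0.5905 0.0447 0.029 ] 0.020639758862744145
top red [287.9047619 135.0952381] [ 0.7421 -0.0657  0.029 ] 0.1160380372996963
```

The carrier moved 20.6 mm with the finger, so there is no slip. I'll press a bit more and carry on.

```bash
python3 -m inch '[[-1,0.003,0,0.0004,0,0,0],[-1,0.005,0,0,0,0,0],[-1,0.005,0,0,0,0,0],[-1,0.004,0,0,0,0,0],[-1,0,0,0,0,0,0]]'|grep -E "cont"; python3 - <<'E'
from h import *
show();p=finger()
for c in blobs(p,(165,60,80),(179,255,255),ROI["scene"],3)[:1]: print("red",(ray("scene",cen(c),.029)[:2]-[.5714,.0378])@[.918,.396])
E
```

```text
contact_force: [-1.9, -1.2, 16.2]
t 9.25 pos [5.503e-01 2.640e-02 3.000e-04] ang 23.37 z [ 0.003  0.    -1.   ] to press pt (tool) [-0.0381 -0.0008  0.0002] along 0.0381 F [-1.9 -1.2 16.2] Fu -2.2 op 0.005200024126853309
finger: lowest h [0.037 0.038 0.038] a [-0.006  0.009] b [-0.017  0.01 ] 83
red 0.03727973589072002
```

```bash
python3 -m inch '[[-1,0.004,0,0,0,0,0],[-1,0.004,0,0,0,0,0],[-1,0,0,0,0,0,0]]'|grep -E "pos|cont"; python3 -m inch '[[-1,0.004,0,0,0,0,0],[-1,0.004,0,0,0,0,0],[-1,0,0,0,0,0,0]]'|grep -E "pos|cont"; python3 - <<'E'
from h import *
show();p=finger()
for c in blobs(p,(165,60,80),(179,255,255),ROI["scene"],3)[:1]: print("red",(ray("scene",cen(c),.029)[:2]-[.5714,.0378])@[.918,.396])
E
```

```text
position: [0.5576, 0.0296, 0.0004]
contact_force: [-1.5, -1.3, 16.9]
position: [0.5605, 0.0313, 0.0003]
contact_force: [-15.5, -8.8, 33.1]
t 10.05 pos [5.605e-01 3.130e-02 3.000e-04] ang 23.41 z [-0.005 -0.002 -1.   ] to press pt (tool) [-0.0494 -0.0004  0.0006] along 0.0494 F [-15.5  -8.8  33.1] Fu -17.7 op 0.0030311026430745887
finger: lowest h [0.036 0.037 0.038] a [-0.004  0.01 ] b [-0.017  0.012] 72
red 0.04842106385969758
```

Resistance at 49 mm, with the nose about at the knee. I'll look before pushing harder.

```bash
python3 - <<'E'
from h import *
p,_=viewer.camera("scene");q,_=viewer.camera("top")
cv2.imwrite("pics/c4.png",np.hstack([cv2.resize(p[145:220,225:325],(480,360),interpolation=2),cv2.resize(q[130:205,190:255],(312,360),interpolation=2)]))
E
```

```text
(no output)
```

View pics/c4.png

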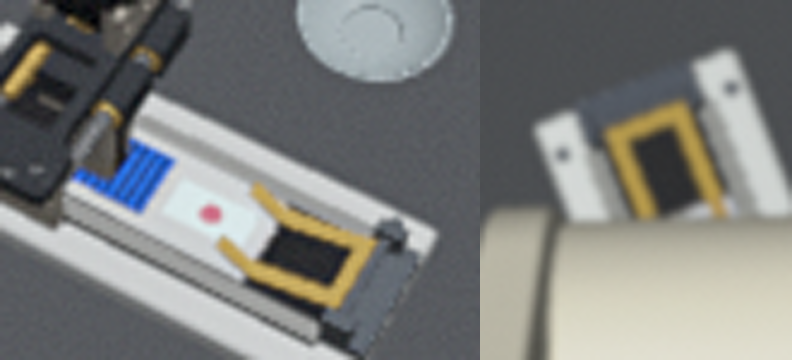

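The scene crop shows the nose under the lip tips at about (255,190)–(225,245), against the clip's knee, aligned and with nothing else in the way. I keep pushing in smaller steps with slightly less down-force.

```bash
python3 -m inch '[[-1,0.001,0,-0.0005,0,0,0],[-1,0.001,0,0,0,0,0]]'|grep -E "pos|cont"; python3 -m inch '[[-1,0.001,0,-0.0003,0,0,0],[-1,0.001,0,0,0,0,0]]'|grep -E "pos|cont"
```

```text
position: [0.5605, 0.0315, 0.0003]
contact_force: [-20.0, -12.1, 34.2]
position: [0.5653, 0.0335, 0.0003]
contact_force: [-6.3, -1.5, 13.4]
```

```bash
python3 - <<'E'
from h import *
show();p=finger()
for c in blobs(p,(165,60,80),(179,255,255),ROI["scene"],3)[:1]: print("red",(ray("scene",cen(c),.029)[:2]-[.5714,.0378])@[.918,.396])
E
```

```text
t 10.7 pos [5.653e-01 3.350e-02 3.000e-04] ang 23.36 z [-0.003 -0.001 -1.   ] to press pt (tool) [-0.0547 -0.0002  0.0005] along 0.0547 F [-6.3 -1.5 13.4] Fu -6.4 op 0.0033926536164624503
finger: lowest h [0.037 0.038 0.039] a [-0.004  0.009] b [-0.017  0.01 ] 69
red 0.05403604853739662
```

Past the knee: finger and carrier both jumped about 5 mm, still together. I restore the down-force and go on; about 38 mm remain.

```bash
python3 -m inch '[[-1,0.002,0,0.0003,0,0,0],[-1,0.003,0,0,0,0,0],[-1,0.003,0,0,0,0,0],[-1,0,0,0,0,0,0]]'|grep -E "pos|cont"; python3 -m inch '[[-1,0.003,0,0,0,0,0],[-1,0.003,0,0,0,0,0],[-1,0.003,0,0,0,0,0],[-1,0,0,0,0,0,0]]'|grep -E "pos|cont"; python3 - <<'E'
from h import *
show();p=finger()
for c in blobs(p,(165,60,80),(179,255,255),ROI["scene"],3)[:1]: print("red",(ray("scene",cen(c),.029)[:2]-[.5714,.0378])@[.918,.396])
E
```

```text
position: [0.5743, 0.0372, 0.0003]
contact_force: [-5.3, -1.9, 15.6]
position: [0.5826, 0.0408, 0.0004]
contact_force: [-4.3, -1.5, 14.9]
t 11.75 pos [5.826e-01 4.080e-02 4.000e-04] ang 23.37 z [-0. -0. -1.] to press pt (tool) [-0.0734 -0.0004  0.0004] along 0.0734 F [-4.3 -1.5 14.9] Fu -4.6 op 0.004298127812882252
finger: lowest h [0.037 0.037 0.039] a [-0.004  0.01 ] b [-0.017  0.009] 60
red 0.07227123749430882
```

```bash
python3 -m inch '[[-1,0.003,0,0.0001,0,0,0],[-1,0.003,0,0,0,0,0],[-1,0.003,0,0,0,0,0],[-1,0.003,0,0,0,0,0],[-1,0,0,0,0,0,0]]'|grep -E "pos|cont"; python3 -m inch '[[-1,0.002,0,0,0,0,0],[-1,0.002,0,0,0,0,0],[-1,0,0,0,0,0,0]]'|grep -E "pos|cont"; python3 -m inch '[[-1,0.002,0,0,0,0,0],[-1,0,0,0,0,0,0]]'|grep -E "pos|cont"; python3 - <<'E'
from h import *
show();p=finger()
for c in blobs(p,(165,60,80),(179,255,255),ROI["scene"],3)[:1]: print("red",(ray("scene",cen(c),.029)[:2]-[.5714,.0378])@[.918,.396])
E
```

```text
position: [0.5936, 0.0455, 0.0004]
contact_force: [-4.3, -3.0, 15.8]
position: [0.5972, 0.047, 0.0004]
contact_force: [-4.5, -2.4, 15.9]
position: [0.599, 0.0478, 0.0004]
contact_force: [-5.4, -2.9, 15.4]
t 13.05 pos [5.99e-01 4.78e-02 4.00e-04] ang 23.38 z [-0. -0. -1.] to press pt (tool) [-0.0913 -0.0004  0.0004] along 0.0913 F [-5.4 -2.9 15.4] Fu -6.2 op 0.006874193239655227
finger: lowest h [0.036 0.037 0.038] a [-0.001  0.009] b [-0.017  0.004] 46
red 0.0908912700243504
```

Still about 6 N along the channel. I push on in 1 mm steps until the force rises at the stop.

```bash
for i in 1; do python3 -m inch '[[-1,0.001,0,0,0,0,0],[-1,0,0,0,0,0,0]]'|grep -E "pos|cont"; python3 -m inch '[[-1,0.001,0,0,0,0,0],[-1,0,0,0,0,0,0]]'|grep -E "pos|cont"; python3 -m inch '[[-1,0.001,0,0,0,0,0],[-1,0,0,0,0,0,0]]'|grep -E "pos|cont"; done
```

```text
position: [0.5999, 0.0482, 0.0004]
contact_force: [-5.2, -2.3, 14.9]
position: [0.6007, 0.0486, 0.0004]
contact_force: [-5.3, -1.3, 16.2]
position: [0.6017, 0.049, 0.0004]
contact_force: [-5.2, -2.1, 15.2]
```

```bash
for i in 1; do python3 -m inch '[[-1,0.001,0,0,0,0,0],[-1,0,0,0,0,0,0]]'|grep -E "pos|cont"; python3 -m inch '[[-1,0.001,0,0,0,0,0],[-1,0,0,0,0,0,0]]'|grep -E "pos|cont"; python3 -m inch '[[-1,0.001,0,0,0,0,0],[-1,0,0,0,0,0,0]]'|grep -E "pos|cont"; done; python3 - <<'E'
from h import *
show();p=finger()
for c in blobs(p,(165,60,80),(179,255,255),ROI["scene"],3)[:1]: print("red",(ray("scene",cen(c),.029)[:2]-[.5714,.0378])@[.918,.396])
E
```

```text
position: [0.6022, 0.0492, 0.0004]
contact_force: [-6.6, -3.0, 17.0]
position: [0.6022, 0.0492, 0.0003]
contact_force: [-9.8, -3.9, 20.8]
position: [0.6022, 0.0493, 0.0003]
contact_force: [-12.2, -7.2, 23.4]
t 14.6 pos [6.022e-01 4.930e-02 3.000e-04] ang 23.39 z [-0.005 -0.002 -1.   ] to press pt (tool) [-0.0948 -0.0004  0.0008] along 0.0948 F [-12.2  -7.2  23.4] Fu -14.1 op 0.0017546984202963817
finger: lowest h [0.037 0.038 0.038] a [-0.009  0.01 ] b [-0.018  0.005] 44
red 0.09417268640437833
```

Hard stop: position is fixed while the force climbs, at 94.8 mm of travel against about 93 expected. Now I lift straight off.

```bash
python3 -m inch '[[-1,-0.001,0,-0.001,0,0,0],[-1,0,0,-0.004,0,0,0],[-1,0,0,-0.02,0,0,0],[-1,0,0,-0.04,0,0,0],[-1,0,0,-0.04,0,0,0],[-1,-0.03,0,-0.03,0,0,0],[-1,-0.05,0,-0.02,0,0,0],[-1,-0.05,0,0,0,0,0],[-1,-0.05,0,0,0,0,0],[-1,0,0,0,0,0,0],[-1,0,0,0,0,0,0]]'|grep -E "pos|cont"; python3 - <<'E'
from h import *
show()
p,_=viewer.camera("scene");q,_=viewer.camera("top")
for n,i in(("scene",p),("top",q)):
    for nm,r,z in(("blue",BLUE,.031),("brass",BRASS,.036)):
        for c in blobs(i,*r,ROI[n])[:1]: print(n,nm,cen(c),ray(n,cen(c),z).round(4))
cv2.imwrite("pics/c5.png",np.hstack([cv2.resize(p[145:220,225:325],(480,360),interpolation=2),cv2.resize(q[130:205,190:255],(312,360),interpolation=2)]))
E
```

```text
position: [0.44, -0.0212, 0.1553]
contact_force: [0.6, 0.5, 0.6]
t 16.025 pos [ 0.44   -0.0212  0.1553] ang 23.34 z [ 0.003  0.    -1.   ] to press pt (tool) [ 0.0816 -0.0009  0.1555] along -0.082 F [0.6 0.5 0.6] Fu 0.8 op 0.001808052305634356
scene blue [266.03763441 187.3655914 ] [0.61   0.0534 0.031 ]
scene brass [288.61212121 197.12424242] [0.6647 0.0781 0.036 ]
top blue [237.56666667 187.99920635] [0.6101 0.0521 0.031 ]
top brass [285.51515152 156.53429027] [ 0.6886 -0.0607  0.036 ]
```

View pics/c5.png

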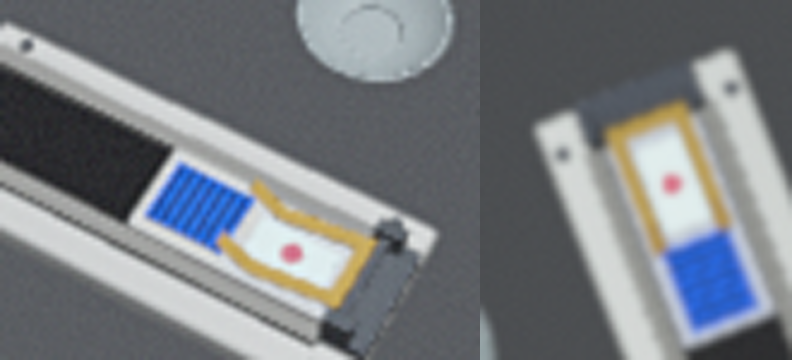

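Both crops show the carrier seated under both clip legs. The nose is at the stop, the pad sits just behind the lip, and the dish hasn't moved. Pad travel is 93.9 mm and the gripper is clear, so I'm handing in.

```bash
python3 -c "
from bench import env
print(env.finish_job())"
```

```text
the job is handed in; nothing more can be done
None
```

The carrier is fully home against the end stop under the clip, the gripper is clear of everything, and the job was handed in at about 16 s; the hand-in gave no verdict.

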